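# Find the loose pressure bolt and hold its cell's cap open

### The job

One of the three bolts on the pressure-cell block is loose, though all three look alike: tap them from above to find it, a tight bolt stands firm, the loose one sinks and stays down. Once it has sunk, lift the hinged cap of that same cell until it stands well open, at least 35 degrees, so that its seal can be inspected, and finish while still holding it there. Keep the other two caps shut and leave the glassware beside the block where it stands.

Things in the scene. Friction and masses are not known exactly. Their poses are not given: they have to be found in the camera images.
- cell_block: low aluminium pressure-cell block, fixed, 150 x 320 mm foot (6 mm high), housing 130 x 300 mm with its top at 56 mm; origin at the centre of its underside; x points to its back, y along the row of three cells (to the left one), z up. Cells are 95 mm apart. On each, a bolt stands 45 mm in front of (-x) the row's middle line, and a hinged cap lies behind it
- bolt_left_top (a point): centre of the top of the left cell's hexagonal steel bolt head (20 mm over corners, 10 mm high, top 78 mm over the worktop as it starts, 10 mm shank showing below it); moves with the bolt. Seen from the robot, left is +y
- bolt_left (a joint): how far the left bolt has sunk, m: 0 at the start. All three look and start alike. A tight bolt stands on a hidden seat and gives less than 2 mm under a tap; the one loose bolt slides down 7 mm at about 2 N push, then stops, and stays down
- cap_left_knob (a point): centre of the 20 mm black ball knob on the left cell's cap (103 mm over the worktop when shut); its 9 mm stem stands on the cap, whose flat top is 33 mm below this point. The cap reaches from its hinge 66 mm to the front, 52 mm wide, 8 mm thick
- cap_left_hinge (a point): middle of the left cap's hinge axis (along the block's y), at the back, 66 mm over the worktop; the shut knob lies 50 mm in front of it and 37 mm above
- cap_left (a joint): angle of the left cap, rad: 0 shut (lying flat), grows as its front and knob swing up and back, stop at 1.1. About 0.12 kg, swings freely, falls shut when let go
- bolt_middle_top (a point): centre of the top of the middle cell's hexagonal steel bolt head (20 mm over corners, 10 mm high, top 78 mm over the worktop as it starts, 10 mm shank showing below it); moves with the bolt. Seen from the robot, left is +y
- bolt_middle (a joint): how far the middle bolt has sunk, m: 0 at the start. All three look and start alike. A tight bolt stands on a hidden seat and gives less than 2 mm under a tap; the one loose bolt slides down 7 mm at about 2 N push, then stops, and stays down
- cap_middle_knob (a point): centre of the 20 mm black ball knob on the middle cell's cap (103 mm over the worktop when shut); its 9 mm stem stands on the cap, whose flat top is 33 mm below this point. The cap reaches from its hinge 66 mm to the front, 52 mm wide, 8 mm thick
- cap_middle_hinge (a point): middle of the middle cap's hinge axis (along the block's y), at the back, 66 mm over the worktop; the shut knob lies 50 mm in front of it and 37 mm above
- cap_middle (a joint): angle of the middle cap, rad: 0 shut (lying flat), grows as its front and knob swing up and back, stop at 1.1. About 0.12 kg, swings freely, falls shut when let go
- bolt_right_top (a point): centre of the top of the right cell's hexagonal steel bolt head (20 mm over corners, 10 mm high, top 78 mm over the worktop as it starts, 10 mm shank showing below it); moves with the bolt. Seen from the robot, left is +y
- bolt_right (a joint): how far the right bolt has sunk, m: 0 at the start. All three look and start alike. A tight bolt stands on a hidden seat and gives less than 2 mm under a tap; the one loose bolt slides down 7 mm at about 2 N push, then stops, and stays down
- cap_right_knob (a point): centre of the 20 mm black ball knob on the right cell's cap (103 mm over the worktop when shut); its 9 mm stem stands on the cap, whose flat top is 33 mm below this point. The cap reaches from its hinge 66 mm to the front, 52 mm wide, 8 mm thick
- cap_right_hinge (a point): middle of the right cap's hinge axis (along the block's y), at the back, 66 mm over the worktop; the shut knob lies 50 mm in front of it and 37 mm above
- cap_right (a joint): angle of the right cap, rad: 0 shut (lying flat), grows as its front and knob swing up and back, stop at 1.1. About 0.12 kg, swings freely, falls shut when let go
- erlenmeyer: conical glass flask with a stopper, 75 x 75 x 114 mm, bystander left of the block; origin at the centre of its underside
- beaker_100: small beaker, 60 x 54 x 70 mm, bystander right of the block; origin at the centre of its underside
- beaker_250: larger beaker, 78 x 72 x 92 mm, bystander right of the block, farther back; origin at the centre of its underside

How it is judged (in metres and radians):
On the way:
1. the loose bolt has been tapped down, its cap and the others still shut (value of joint any of bolt_left, bolt_middle, bolt_right above 0.004 m and value of joint each of cap_left, cap_middle, cap_right below 0.3 rad), for 0.2 s.
At the end, for the whole second after the job is handed in: The cap of the cell whose bolt has sunk (more than 4 mm) is open by more than 0.6 rad and still, the fingers in contact with it and carrying it; the other two caps are shut (under 0.1 rad) and the glassware stands upright (((value of joint bolt_left above 0.004 m and value of joint cap_left above 0.6 rad and contact force between the fingers and cap_left above 0.15 N and value of joint each of cap_middle, cap_right below 0.1 rad) or (value of joint bolt_middle above 0.004 m and value of joint cap_middle above 0.6 rad and contact force between the fingers and cap_middle above 0.15 N and value of joint each of cap_left, cap_right below 0.1 rad) or (value of joint bolt_right above 0.004 m and value of joint cap_right above 0.6 rad and contact force between the fingers and cap_right above 0.15 N and value of joint each of cap_left, cap_middle below 0.1 rad)) and velocity of joint cap_left between -0.1 and 0.1 rad/s and velocity of joint cap_middle between -0.1 and 0.1 rad/s and velocity of joint cap_right between -0.1 and 0.1 rad/s and angle between each of erlenmeyer, beaker_100, beaker_250's own z axis and vertical below 0.2 rad); the arm keeps its last pose, push and grip.
It fails at once if a cap is lifted though its bolt has not sunk ((value of joint cap_left above 0.35 rad and value of joint bolt_left below 0.0035 m) or (value of joint cap_middle above 0.35 rad and value of joint bolt_middle below 0.0035 m) or (value of joint cap_right above 0.35 rad and value of joint bolt_right below 0.0035 m)).
It fails at once if glassware is pushed away or tipped (distance of any of erlenmeyer, beaker_100, beaker_250 from where it was at the start of the episode above 0.03 m or angle between any of erlenmeyer, beaker_100, beaker_250's own z axis and vertical above 0.5 rad).
It also fails if it takes over 40 s, if anything falls off the work surface, if the arm or the gripper's body presses on something with over 40 N, if the wrist force passes 120 N, or if a joint passes its speed limit or range.

### The arm

A 6-joint arm with a two-finger parallel gripper is mounted at the origin on a cart in front of the work surface, level with it; the furniture and walls round the work are solid. World frame = base frame: x ahead of the robot, y to its left, z up, the work surface at z = 0. Lengths are in mm, angles in degrees, forces in N, time in s.
With the tool pointing down it reaches from about 300 to 850 mm from the base axis. Payload 4.2 kg.
Tool frame: the origin (TCP) lies at the very end of the fingers, on their centre line; the grasp point (between the pads) lies 19 mm behind it; x points along the fingers, z is the direction in which the jaws open and shut, and the axes are right-handed (so a half turn about x gives the same grasp; the last joint's range is limited). The gripper opens to 91 mm and grips with 3 to 60 N. Pads are 32 mm wide; open, the fingers measure 118 mm over their backs; the gripper's body (76 mm by 178 mm) begins 60 mm behind the grasp point.
Start: joints at [-75.287, 18.312, 89.639, -0, 72.044, -1.146], TCP at [157.138, -553.128, 213.976] pointing down, gripper open.
Joint ranges: [-177.97, 177.97], [-48.28, 115.42], [12.27, 149.76], [-77.06, 257.06], [2.81, 150.46], [-146.56, 146.56]. Speed limits (degrees/s): [147.25, 147.25, 180, 180, 180, 180].

### API

Orientations are given as [roll, pitch, yaw] about the fixed x, y, z axes, in that order (R = Rz(yaw) Ry(pitch) Rx(roll)).
In Python, from workcell import state, grab_frame, camera_info, env, search_frame, place_of gives the robot as it stands.
- The arm moves only by the tool drive_tool, never from a script. Its argument "plan" is a list of rows, each a list of 7 numbers: the turn, a rotation vector about the world's x, y, z in degrees, then the shift along the world's x, y, z in mm, then the finger opening in mm, from 0 to 91.2. In form: [[wx, wy, wz, dx, dy, dz, jaw], ...]. A call has 1 to 10 rows; each row is the pose to reach, as a shift and turn from the pose measured when the call began; what a row does not reach only later rows make up. A row lasts 1/8 s, in which the tool goes at most 62.5 mm and 10.7 degrees, less where a joint would pass 70% of its speed; a pose out of reach is approached as far as the arm can. A call with a gripper value outside its range is refused whole. The fingers move at their own pace and stop on an object; "grip_force" is the grip in N (left out, the last holds). Time passes only in rows, so rows that repeat a pose let the fingers close. It gives the time, the measured TCP pose, the force and the opening at its end, in the units of the state.
- state(): the state, without advancing time (a new reading comes with each control period).
- grab_frame(name): name is "side" or "top"; returns the picture (480x640x3 uint8, red, green, blue); there is no depth.
- camera_info(name): a dict with "intrinsics" (3x3 intrinsics, pixels), "origin" and "orientation" of the camera in the world. Camera axes: x right, y down, z forward; pixel columns grow to the right and rows downward; lengths in mm; the calibration is good to about 2 mm. A picture is of the moment at which its call begins. camera_info takes no time and is no camera call.
- env.job_done(): hands the job in, once; it reports no verdict.
Trained networks look in the newest picture that a camera, given by its name, has taken for a name from the list of things; names that differ only in an ending like _2 or _b are one class to them, and where a whole thing is asked for, a point or a joint stands for the part that bears it (a point fixed in the world has none). Each returns a list of dicts, best first, with "p" (0 to 1); they miss things now and then, are a little off and sometimes report something else, mostly with a low value. They report only what shows in the picture. A call takes as long as a camera call.
- search_frame(camera, label): "rect" ([left, top, right, bottom] as shares, 0 to 1, of the picture: columns of its width, rows of its height, round what is visible of it).
- place_of(camera, label): "location" ([column, row] as shares, 0 to 1, of the picture: columns of its width, rows of its height: a listed point, or the origin of a listed thing).
The state is a dict: "time_s": time; "qpos": joint angles; "qvel": joint speeds; "effort": joint torques, N m; "ee_pos": TCP position; "ee_rot": TCP orientation; "force": force on the tool from outside, world axes, zero at the start; "torque": the same for the moment, N m; "gripper_width": finger opening in mm.
Only numpy, scipy, OpenCV 4.12 (cv2) and the standard library are available. Lean on these libraries where they do the work, as an engineer would, in place of code of your own. Each camera call takes 0.05 s, during which the arm holds its last target. There are 200 camera calls.

## Working session

There is one attempt and no reset: what is moved stays moved. The work goes in short steps, Python scripts to look and compute and a tool call to move; the robot and the scene stay as the last step left them, time stands still between calls to the robot, and variables do not carry over. Pictures are saved under pics/ and viewed, about 8 in all and at most 12, crops included, and the job is handed in when it is done.

Besides the shell and the picture viewer there is one more tool, called after "Request:" as name(argument=value, ...), one argument or row to a line, values as JSON. drive_tool: Moves the arm, as the interface text tells. Its arguments: {"type":"object","properties":{"plan":{"type":"array"},"grip_force":{"type":"number"}},"required":["plan"]}

```bash
mkdir -p pics; cat > h.py <<'E'
import numpy as np, cv2
from workcell import *
from scipy.spatial.transform import Rotation as Ro
def cam(n):
    c=camera_info(n); K=np.array(c["intrinsics"],float); o=np.array(c["origin"],float); R=c["orientation"]
    R=np.array(R,float)
    if R.shape!=(3,3): R=Ro.from_euler('xyz',R,degrees=True).as_matrix() if R.size==3 else Ro.from_quat(R).as_matrix()
    return K,o,R
def at_z(n,loc,z):
    K,o,R=cam(n); d=R@np.linalg.solve(K,[loc[0]*640,loc[1]*480,1]); return o+d*(z-o[2])/d[2]
def proj(n,p):
    K,o,R=cam(n); q=K@(R.T@(np.array(p,float)-o)); return q[:2]/q[2]
def snap(n,f,s=1):
    im=grab_frame(n); cv2.imwrite(f"pics/{f}.png",im[:,:,::-1]); return im
E
python3 - <<'E'
from h import *
print(camera_info("side"),camera_info("top")); s=state(); print(s)
a=snap("top","t0");b=snap("side","s0")
cv2.imwrite("pics/both.png",cv2.resize(np.vstack([a,b]),(800,1200))[:, :, ::-1])
for n in("top","side"):
  for l,z in [(f"{k}_{c}_{e}",zz) for c in("left","middle","right") for k,e,zz in(("bolt","top",78),("cap","knob",103))]+[("cell_block",0)]:
    for r in place_of(n,l)[:3]: print(n,l,round(r["p"],2),np.round(np.array(r["location"])*[640,480]),at_z(n,r["location"],z).round(1))
E
```

```text
{'intrinsics': array([[502.78780814,   0.        , 316.27564649],
       [  0.        , 502.78780814, 242.06080582],
       [  0.        ,   0.        ,   1.        ]]), 'origin': array([505.09367648, 966.17426124, 592.28964641]), 'orientation': array([-1.17362847e+02,  9.52019816e-02, -1.75345943e+02])} {'intrinsics': array([[598.6017541 ,   0.        , 314.74553351],
       [  0.        , 598.6017541 , 239.95174841],
       [  0.        ,   0.        ,   1.        ]]), 'origin': array([ 333.1122763 ,   25.79500733, 1197.52133709]), 'orientation': array([-168.92812786,    0.2218417 ,  -91.37792358])}
{'time_s': 0.0, 'qpos': array([-7.52868137e+01,  1.83511750e+01,  8.97069449e+01, -3.95172221e-04,
        7.20416705e+01, -1.14495107e+00]), 'qvel': array([ 0.00045168,  0.00442928,  0.0486958 , -0.00596809, -0.09414358,
        0.02765224]), 'effort': array([-2.77563711e-03, -4.12461805e+01, -2.31975049e+01,  7.29386578e-02,
        4.58523142e-02, -1.35698524e-04]), 'ee_pos': array([ 157.00365149, -552.63128801,  213.12128438]), 'ee_rot': array([179.0707643 ,  89.90020883, 104.929023
[... 525 characters left out ...]
. 265.] [517.9  93.7  -0. ]
top cell_block 0.21 [393. 291.] [ 459.  -129.5    0. ]
top cell_block 0.19 [230. 254.] [543.6 197.3   0. ]
side bolt_left_top 0.67 [368. 293.] [473.9 172.8  78. ]
side cap_left_knob 0.79 [340. 283.] [525.6 183.9 103. ]
side bolt_middle_top 0.53 [365. 271.] [479.2  92.3  78. ]
side cap_middle_knob 0.64 [346. 257.] [517.1  85.2 103. ]
side bolt_right_top 0.59 [316. 298.] [568.6 197.9  78. ]
side bolt_right_top 0.57 [376. 252.] [455.6  10.3  78. ]
side cap_right_knob 0.66 [316. 296.] [566.7 230.7 103. ]
side cap_right_knob 0.64 [346. 236.] [519.6  -9.6 103. ]
side cap_right_knob 0.52 [332. 250.] [547.9  57.6 103. ]
side cell_block 0.85 [347. 303.] [512.2  95.3   0. ]
```

```bash
python3 - <<'E'
import cv2,numpy as np
a=cv2.imread("pics/t0.png")[180:360,140:440];b=cv2.imread("pics/s0.png")[180:360,220:520]
cv2.imwrite("pics/c0.png",np.vstack([cv2.resize(x,(500,300),interpolation=3) for x in(a,b)]))
E
```

```text
(no output)
```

View pics/c0.png

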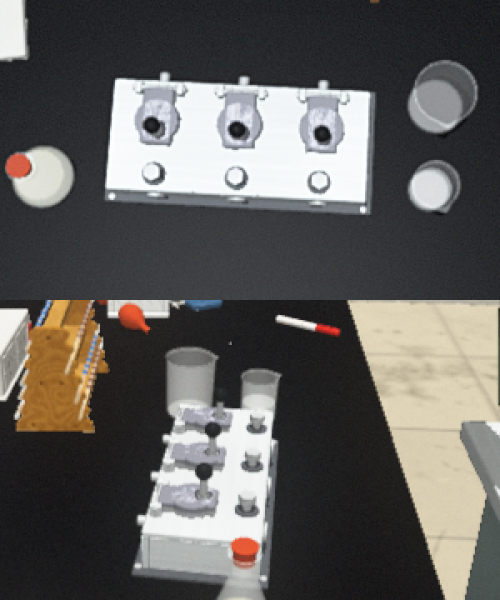

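The picture shows the white block with three caps (black knobs at top-view pixels ~(231,255), (282,257), (333,260)) and bolts at (231,283), (281,286), (331,288). The flask is to the left and the beakers are to the right. I'll fit the block pose from these.

```bash
python3 - <<'E'
from h import *
from scipy.optimize import least_squares
C={'left':95,'middle':0,'right':-95}
px={}
P=[("top",c,k,p) for c,k,p in [("left","knob",(230.9,255)),("middle","knob",(281.6,257.4)),("right","knob",(332.6,260.4)),("left","bolt",(231.2,283.2)),("middle","bolt",(281,285.6)),("right","bolt",(331.4,288))]]
P+=[("side","left","knob",(220+204*.6,180+171*.6)),("side","middle","knob",(220+212*.6,180+129*.6)),("side","left","bolt",(220+247*.6,180+192*.6)),("side","middle","bolt",(220+253*.6,180+151*.6)),("side","right","bolt",(220+257*.6,180+114*.6))]
def loc(c,k,t,kx):
    x,y,z=(-45,C[c],78) if k=="bolt" else (kx,C[c],103)
    a=np.radians(t[2]); return np.array([t[0]+x*np.cos(a)-y*np.sin(a),t[1]+x*np.sin(a)+y*np.cos(a),z])
f=lambda t:np.concatenate([proj(n,loc(c,k,t,t[3]))-p for n,c,k,p in P])
r=least_squares(f,[515,92,-5,5],loss='soft_l1'); print(r.x.round(2)); print(f(r.x).reshape(-1,2).round(1))
for c in C:print(c,loc(c,"bolt",r.x,0).round(1),loc(c,"knob",r.x,r.x[3]).round(1))
print(Ro.from_euler('xyz',state()["ee_rot"],degrees=True).as_matrix().round(3))
print([ (l,at_z("top",q["location"],0).round()) for l in("erlenmeyer","beaker_100","beaker_250") for q in place_of("top",l)[:1]])
E
```

```text
[511.15  86.86  -4.27   4.23]
[[-0.1  0.2]
 [ 0.3  0.3]
 [ 0.5 -0.2]
 [-0.6 -0. ]
 [ 0.1  0.1]
 [ 0.2  0.2]
 [-0.3  0. ]
 [ 0.1  0.2]
 [ 0.2  1.1]
 [-0.4 -0.3]
 [-0.2 -0.1]]
left [473.4 184.9  78. ] [522.4 181.3 103. ]
middle [466.3  90.2  78. ] [515.4  86.5 103. ]
right [459.2  -4.5  78. ] [508.3  -8.2 103. ]
[[ 0.     0.962  0.273]
 [-0.     0.273 -0.962]
 [-1.     0.     0.   ]]
[('erlenmeyer', array([484., 330.,   0.])), ('beaker_100', array([ 456., -132.,    0.])), ('beaker_250', array([ 456., -132.,    0.]))]
```

Request:
drive_tool(
  plan=[
    [0, 0, -5, 30, 55, 0, 0],
    [0, 0, -10, 70, 125, 0, 0],
    [0, 0, -15, 105, 190, 0, 0],
    [0, 0, -20, 140, 255, 0, 0],
    [0, 0, -20, 175, 318, 0, 0],
    [0, 0, -20, 210, 380, 0, 0],
    [0, 0, -20, 243, 440, 0, 0],
    [0, 0, -20, 275, 500, -20, 0],
    [0, 0, -20, 302, 548, -60, 0],
    [0, 0, -20, 302, 548, -100, 0],
  ],
  grip_force=20,
)

```text
time_s: 2.2
ee_pos: [450.3, -24.0, 138.4]
ee_rot: [88.9, 89.6, -5.1]
force: [0.6, -0.9, 0.5]
gripper_width: 0.5
```

Request:
drive_tool(
  plan=[
    [0, 0, 0, 9, 19.5, -20, 0],
    [0, 0, 0, 9, 19.5, -40, 0],
    [0, 0, 0, 9, 19.5, -50, 0],
    [0, 0, 0, 9, 19.5, -50, 0],
  ],
)

```text
time_s: 2.7
ee_pos: [458.9, -4.7, 88.1]
ee_rot: [88.2, 89.7, -5.9]
force: [0.5, -0.9, -0.5]
gripper_width: 0.2
```

```bash
python3 - <<'E'
from h import *
s=state(); print(s["time_s"],s["ee_pos"],s["ee_rot"],s["force"])
print(Ro.from_euler('xyz',s["ee_rot"],degrees=True).as_matrix().round(3))
a=snap("top","t1")[200:350,240:440];b=snap("side","s1")[150:300,280:480]
cv2.imwrite("pics/c1.png",np.hstack([cv2.resize(x,(400,300),interpolation=3) for x in(a,b)])[:,:,::-1])
E
```

```text
2.7 [458.94174974  -4.71632059  88.08847538] [88.21003028 89.70975839 -5.86326685] [ 0.54728241 -0.9182604  -0.49737483]
[[ 0.005  0.997 -0.071]
 [-0.001 -0.071 -0.997]
 [-1.     0.005  0.   ]]
```

View pics/c1.png

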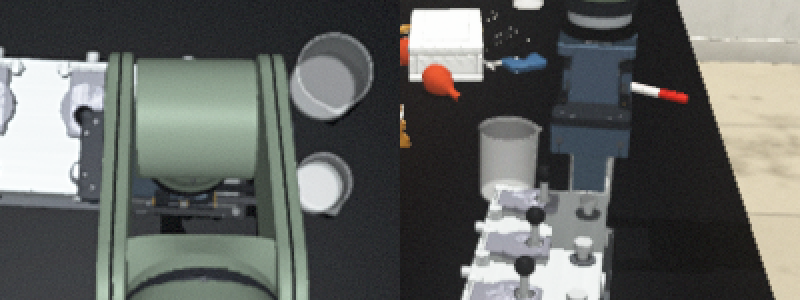

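In the side view (crop ~(588,200)), the closed fingers stand right above the right bolt. Next I tap it gently.

Request:
drive_tool(
  plan=[
    [0, 0, 0, 0, 0, -6, 0],
    [0, 0, 0, 0, 0, -9, 0],
    [0, 0, 0, 0, 0, -11, 0],
    [0, 0, 0, 0, 0, -13, 0],
    [0, 0, 0, 0, 0, -13, 0],
  ],
)

```text
time_s: 3.42
ee_pos: [459.8, -5.0, 77.6]
ee_rot: [88.2, 89.5, -5.9]
force: [-3.6, -0.1, 13.7]
gripper_width: 0.4
```

The right bolt held firm with 13.7 N at z = 77.6, so it's tight. Now the middle one.

Request:
drive_tool(
  plan=[
    [0, 0, 0, 0, 0, 15, 0],
    [0, 0, 0, 3, 47, 20, 0],
    [0, 0, 0, 6.5, 95, 20, 0],
    [0, 0, 0, 6.5, 95, 12, 0],
    [0, 0, 0, 6.5, 95, 8, 0],
    [0, 0, 0, 6.5, 95, 3, 0],
    [0, 0, 0, 6.5, 95, 1, 0],
    [0, 0, 0, 6.5, 95, -1, 0],
    [0, 0, 0, 6.5, 95, -3, 0],
    [0, 0, 0, 6.5, 95, -3, 0],
  ],
)

```text
time_s: 4.68
ee_pos: [466.0, 89.1, 77.4]
ee_rot: [83.0, 89.5, -11.1]
force: [-7.8, -3.1, 24.4]
gripper_width: 0.2
```

The middle bolt is tight too (24 N at z = 77.4). Next is the left one.

Request:
drive_tool(
  plan=[
    [0, 0, 0, 0, 0, 15, 0],
    [0, 0, 0, 3, 47, 20, 0],
    [0, 0, 0, 7, 95.5, 20, 0],
    [0, 0, 0, 7, 95.5, 12, 0],
    [0, 0, 0, 7, 95.5, 8, 0],
    [0, 0, 0, 7, 95.5, 3, 0],
    [0, 0, 0, 7, 95.5, 1, 0],
    [0, 0, 0, 7, 95.5, -1, 0],
    [0, 0, 0, 7, 95.5, -3, 0],
    [0, 0, 0, 7, 95.5, -3, 0],
  ],
)

```text
time_s: 5.92
ee_pos: [473.2, 184.6, 74.4]
ee_rot: [85.5, 89.5, -8.7]
force: [0.0, -0.3, 0.4]
gripper_width: 0.2
```

The left bolt is sinking with no resistance. I'll push it fully down, then back off.

Request:
drive_tool(
  plan=[
    [0, 0, 0, 0, 0, -2, 0],
    [0, 0, 0, 0, 0, -4, 0],
    [0, 0, 0, 0, 0, -5, 0],
    [0, 0, 0, 0, 0, -5, 0],
  ],
)

```text
time_s: 6.42
ee_pos: [473.3, 184.8, 70.6]
ee_rot: [87.6, 89.5, -6.5]
force: [-2.5, -2.2, 11.3]
gripper_width: 0.4
```

Request:
drive_tool(
  plan=[
    [0, 0, 0, 0, 0, 25, 0],
    [0, 0, 0, 0, 0, 55, 45],
    [0, 0, 0, 0, 0, 70, 45],
    [0, 0, 0, 25, -2, 75, 45],
    [0, 0, 0, 49, -3.5, 75, 45],
    [0, 0, 0, 49, -3.5, 75, 45],
  ],
)

```text
time_s: 7.18
ee_pos: [523.2, 181.2, 144.9]
ee_rot: [87.5, 89.5, -6.7]
force: [-0.9, -0.5, 0.1]
gripper_width: 44.5
```

```bash
python3 - <<'E'
from h import *
s=state(); print(s["time_s"],s["ee_pos"],s["gripper_width"])
R=Ro.from_euler('xyz',s["ee_rot"],degrees=True).as_matrix();print(R.round(3))
print(proj("side",[522.4,181.3,103]),proj("side",[473.4,184.9,71]),proj("side",[473.4,184.9,78]),proj("side",s["ee_pos"]))
b=snap("side","s2")
for r in place_of("side","cap_left_knob")[:2]+place_of("side","bolt_left_top")[:2]: print(r["p"],np.array(r["location"])*[640,480])
cv2.imwrite("pics/c2.png",cv2.resize(b[170:350,260:460],(600,540),interpolation=3)[:,:,::-1])
E
```

```text
7.175 [523.24012043 181.21365077 144.88555875] 44.465290318846534
[[ 0.009  0.997 -0.073]
 [-0.001 -0.073 -0.997]
 [-1.     0.009  0.   ]]
[342.07288524 282.61356014] [368.15998189 299.4936674 ] [368.33401338 296.31631636] [342.11791915 262.69314843]
0.74 [340.672 280.08 ]
0.54 [377.088 249.696]
0.52 [366.272 297.504]
0.26 [320.896 268.992]
```

View pics/c2.png

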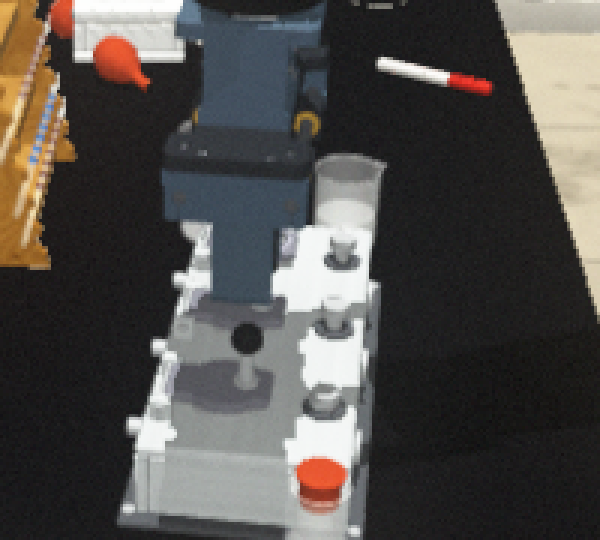

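The left bolt (crop ~(325,400)) is clearly lower than the others. The knob at pixel (342,283) matches the fit and lies under the open jaws. Next I descend and grip it.

Request:
drive_tool(
  plan=[
    [0, 0, 0, 0, 0, -25, 45],
    [0, 0, 0, 0, 0, -50, 45],
    [0, 0, 0, 0, 0, -59, 45],
    [0, 0, 0, 0, 0, -59, 45],
    [0, 0, 0, 0, 0, -59, 12],
    [0, 0, 0, 0, 0, -59, 12],
    [0, 0, 0, 0, 0, -59, 12],
    [0, 0, 0, 0, 0, -59, 12],
  ],
  grip_force=15,
)

```text
time_s: 8.32
ee_pos: [521.4, 180.7, 86.5]
ee_rot: [78.9, 89.5, -15.2]
force: [0.6, -2.3, 3.9]
gripper_width: 18.6
```

Request:
drive_tool(
  plan=[
    [0, 0, 0, 3.5, -0.3, 4, 12],
    [0, 0, 0, 7, -0.5, 8, 12],
    [0, 0, 0, 11.5, -0.8, 11.5, 12],
    [0, 0, 0, 15.5, -1.2, 15, 12],
    [0, 0, 0, 15.5, -1.2, 15, 12],
  ],
)

```text
time_s: 8.95
ee_pos: [537.5, 179.4, 101.7]
ee_rot: [80.3, 89.5, -13.8]
force: [-1.0, -0.2, -1.7]
gripper_width: 18.3
```

```bash
python3 - <<'E'
from h import *
b=snap("side","s3")
cv2.imwrite("pics/c3.png",cv2.resize(b[170:350,260:460],(600,540),interpolation=3)[:,:,::-1])
E
```

```text
(no output)
```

View pics/c3.png

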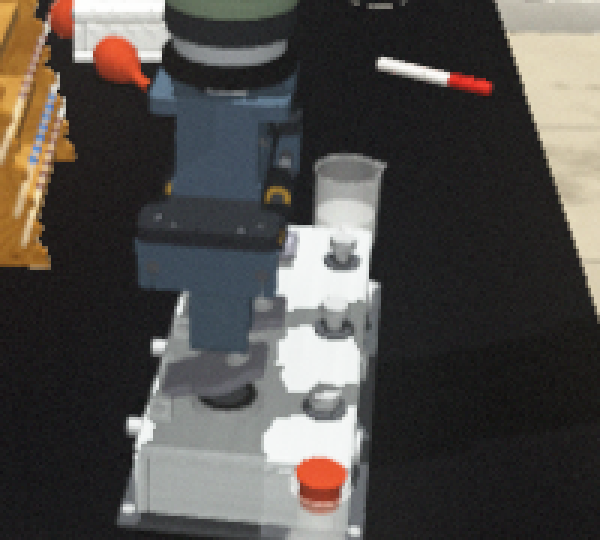

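The cap is rising with the fingers (about 20°, with the opening visible at crop (228,393)). I'll continue the arc to about 47°.

Request:
drive_tool(
  plan=[
    [0, 0, 0, 5, -0.4, 3, 12],
    [0, 0, 0, 9.5, -0.7, 5, 12],
    [0, 0, 0, 14.5, -1.1, 7, 12],
    [0, 0, 0, 20, -1.5, 8.5, 12],
    [0, 0, 0, 25, -1.9, 9.5, 12],
    [0, 0, 0, 27.5, -2.1, 10, 12],
    [0, 0, 0, 27.5, -2.1, 10, 12],
    [0, 0, 0, 27.5, -2.1, 10, 12],
  ],
)

```text
time_s: 10.0
ee_pos: [564.7, 177.4, 111.5]
ee_rot: [79.9, 89.5, -14.2]
force: [-2.1, -0.8, 0.3]
gripper_width: 18.9
```

```bash
python3 - <<'E'
from h import *
b=snap("side","s4");a=snap("top","t4")
cv2.imwrite("pics/c4.png",np.hstack([cv2.resize(b[200:350,260:460],(400,300),interpolation=3),cv2.resize(a[200:350,160:360],(400,300),interpolation=3)])[:,:,::-1])
s=state();print(s["time_s"],s["ee_pos"],s["force"],s["qvel"].round(2))
E
```

```text
10.1 [564.6160722  177.38179591 111.53076322] [-2.53453989 -0.87837316 -1.24651496] [ 0.02 -0.15 -0.12  0.06 -0.04 -0.05]
```

View pics/c4.png

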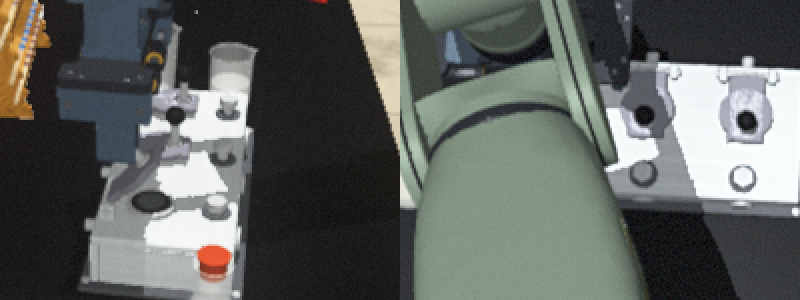

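The left cap stands open at about 45° with its knob in the jaws. The other two caps are shut and the bolt at crop (216,205) is down. I'll hold briefly to settle, then hand in.

Request:
drive_tool(
  plan=[
    [0, 0, 0, 0, 0, 0, 12],
    [0, 0, 0, 0, 0, 0, 12],
    [0, 0, 0, 0, 0, 0, 12],
    [0, 0, 0, 0, 0, 0, 12],
  ],
)

```text
time_s: 10.6
ee_pos: [564.6, 177.4, 111.5]
ee_rot: [79.7, 89.5, -14.4]
force: [-1.1, -0.9, 0.8]
gripper_width: 18.3
```

```bash
python3 - <<'E'
from h import *
s=state();print(s["time_s"],s["ee_pos"],s["force"],s["gripper_width"],s["qvel"].round(2))
if 17<s["gripper_width"]<21: print(env.job_done())
E
```

```text
10.6 [564.58396465 177.3801971  111.52757947] [-1.13141701 -0.88545603  0.81046188] 18.294475370124886 [ 0.03  0.04  0.03 -0.03 -0.09 -0.08]
the job is handed in; nothing more can be done
None
```

I found the loose bolt on the left cell and opened that cell's cap to about 46°. I handed the job in at 10.6 s with the gripper still holding the knob.

- **Taps:** the right and middle bolts stood firm, pushing back with 14 N and 24 N at about 77.5 mm. The left bolt sank about 7 mm, to 70.6 mm, and stayed down in later pictures.
- **Lift:** I gripped the left cap's knob and swung it up and back around its hinge. The 46° comes from how far the arm moved; the last picture agrees by eye.
- **Last checks:** the arm was still and the fingers were 18.3 mm apart on the 20 mm knob. In the last pictures the other two caps were shut. In the part that showed, the flask's stopper and one beaker looked unmoved; I didn't check the other beaker separately after the lift.
- **Disagreement:** the finger opening reads a little under the knob's 20 mm. I put this down to soft pads, and the grip did not slip.

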